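# Load the last blank into the slotted rack behind its spring switch

## Robot

A 7-joint arm with a two-finger parallel gripper is mounted at the origin on a cart in front of the work surface, level with it; the furniture and walls round the work are solid. World frame = base frame: x ahead of the robot, y to its left, z up, the work surface at z = 0. Lengths are in mm, angles in rad, forces in N, time in s.
With the tool pointing down it reaches from about 400 to 900 mm from the base axis. Payload 5.6 kg.
Tool frame: the origin (TCP) lies midway between the tips of the shut fingers; the grasp point (between the pads) lies 19 mm behind it (grasp_offset is the x of the grasp point in the tool frame, in mm); x points along the fingers, y is the direction in which the jaws open and shut, and the axes are right-handed (so a half turn about x gives the same grasp; the last joint's range is limited). The gripper opens to 92 mm and grips with 3 to 60 N. Pads are 20 mm wide; open, the fingers measure 128 mm over their backs; the gripper's body (75 mm by 189 mm) begins 69 mm behind the grasp point.
Start: joints at [-0.043, 0.468, -0.012, 1.603, 0.006, 1.071, -0.056], TCP at [650.007, -0.044, 214.592] pointing down, gripper open.
Joint ranges: [-2.53, 2.53], [-0.31, 2.02], [-1.57, 1.55], [0.28, 2.44], [-1.29, 4.43], [0.15, 1.84], [-2.92, 2.92]. Speed limits (rad/s): [2.57, 2.57, 3.14, 3.14, 3.14, 3.14, 3.14].

## Interface

Orientations are given as a unit quaternion [w, x, y, z].
In Python, from station import * gives the robot as it stands. The module is installed in compiled form; this text tells all that it offers.
- The arm moves only by the shell command python3 -m handwheel 'ROWS' [FORCE]. ROWS is JSON, a list that holds one entry, the list of rows, each a list of 5 numbers: the shift along the tool's x, y, z in m, then the turn about the tool's x in rad, then the closure, from 0 (fully open) to 1 (shut). In form: [[[x, y, z, twist, gripper], ...]]. A call has 1 to 20 rows; each row shifts and turns the commanded pose from where the row before left it, along the tool's axes as they then stand; what a row does not reach is not made up. A row lasts 1/8 s, in which the tool goes at most 62.5 mm and 10.7 degrees, less where a joint would pass 70% of its speed; a pose out of reach is approached as far as the arm can. A call with a gripper value outside its range is refused whole. The fingers move at their own pace and stop on an object; FORCE is the grip in N (left out, the last holds). Time passes only in rows, so rows that do not move let the fingers close. It gives the time, the measured TCP pose, the force and the opening at its end, in the units of the state.
- sense(): the state, without advancing time (a new reading comes with each control period).
- camera(name): name is "scene" or "side" or "wrist"; returns a dict with "pixels" (400x640x3 uint8, red, green, blue), "fx", "fy", "cx", "cy" (pixels), "eye" and "rotation" of the camera in the world. Camera axes: x right, y up, looking along -z (the intrinsics and any distortion apply to the point x, -y, -z); pixel columns grow to the right and rows downward; lengths in mm; the calibration is good to about 2 mm. A picture is of the moment at which its call begins. There is no depth.
- close_job(): hands the job in, once; it reports no verdict.
Trained networks look in a picture, given as the dict that the camera call returned (one of the last four; its "shot" number tells which), for a name from the list of things; names that differ only in an ending like _2 or _b are one class to them, and where a whole thing is asked for, a point or a joint stands for the part that bears it (a point fixed in the world has none). Each returns a list of dicts, best first, with "conf" (0 to 1); they miss things now and then, are a little off and sometimes report something else, mostly with a low value. They report only what shows in the picture. A call takes as long as a camera call. They do not tell look-alikes from the thing itself.
- look_for(target, picture): "extent" ([left, top, right, bottom] in pixels, round what is visible of it).
- cut_out(target, picture): "mask" (400x640 bool, what is visible of it) and "extent" ([left, top, right, bottom] in pixels, round what is visible of it).
- landmark_of(target, picture): "centre" ([column, row] in pixels: a listed point, or the origin of a listed thing).
The state is a dict: "time": time; "joint_positions": joint angles; "joint_vel": joint speeds; "tau": joint torques, N m; "position": TCP position; "orientation": TCP orientation; "ft_force": force on the tool from outside, world axes, zero at the start; "wrist_torque": the same for the moment, N m; "grip_width": finger opening in mm.
Only numpy, scipy, OpenCV 4.12 (cv2) and the standard library are available. Lean on these libraries where they do the work, as an engineer would, in place of code of your own. Each camera call takes 0.05 s, during which the arm holds its last target. There are 200 camera calls.

## Task

The drill station's rack is one blank short: take the aluminium blank that leans in the green drain stand and stand it on its long edge in the rack's free pocket. Push it gently back against the roller of the switch lever until it meets the yellow stop plate, without ramming the plate into its rubber buffers, then lower it behind the front keeper so that it rests flat on the pocket's floor, upright, and keeps the lever pressed when you let go. Leave the three blanks already in the rack where they are.

Things in the scene. Friction and masses are not known exactly. Their poses are not given: they have to be found in the camera images.
- blank: Aluminium plate to load: 120 mm long (x), 10 thick (y), 80 high (z), 0.18 to 0.36 kg. Origin: middle of its lower long edge face; z points to the opposite long edge. At the start it leans in the drain stand, z 30 degrees off vertical, lower edge 24 mm over the bench. The stand covers the lowest 42 mm of its under (+y) face and 6 mm of the other; the 38 mm above are free on both faces.
- stand: Green sheet-metal drain stand, fixed, 160 x 110 x 62 mm. Origin: on the bench under the tray. The blank in it runs along the stand's x and its top leans toward the stand's +y.
- rack: Slotted rack, fixed: plywood bed 250 (x) x 206 (y) x 12 mm; two white toothed combs, 16 mm thick, centred at x = -34 and +20 mm, rise 42 mm above the bed. Form four pockets along x, 45 mm apart in y; each slot is 13 mm wide with 4 mm chamfers at its mouth. Origin: on the bench under the middle of the four pockets; +x points to the pockets' rear, where the switch is.
- pocket_1 (a point): Middle of the pocket farthest to -y of the rack, on the bed's top; axes as the rack's. Three pockets hold stock; the free one has the switch unit: steel floor strip 3 mm thick (a seated blank's lower edge is 15 mm above the bench), front keeper lip with rounded top 12.5 mm above the bed, and at the rear a yellow stop plate 70 mm high on rubber buffers, with a window for the lever's roller.
- pocket_2 (a point): Same point of the second pocket. In the free pocket the faces of keeper and stop are 122.5 mm apart, so a blank has 2.5 mm of play between them. The unit is clamped anywhere up to 15 mm fore or aft of the pocket's middle and this setting is not given: find the stop by feel (or sight). To pass over the keeper carry the blank's lower edge about 16 mm above the bed.
- pocket_3 (a point): Same point of the third pocket. The free pocket's red free-running roller (12 mm across) stands 31 to 43 mm above the bed and reaches 13 mm forward of the stop. It yields rearward only: pressed from above it does not give, so bring the blank down in front of it, the blank's middle 35 to 39 mm to -x of the pocket's middle, before pushing it back.
- pocket_4 (a point): Same point of the fourth pocket (farthest to +y of the rack).
- stock_1: A blank already in the rack, same size and axes as the one to load, standing loose and upright, lower edge 15 mm above the bench, in a pocket without switch, within 15 mm of that pocket's middle. Not to be disturbed.
- stock_2: Second blank already in the rack, in another pocket; otherwise as stock_1.
- stock_3: Third blank already in the rack, in another pocket; otherwise as stock_1.
- switch_lever (a joint): Angle of the free pocket's roller lever (rad), sprung toward 0 with 1 to 2 N at the roller: 0 free (roller forward), about 0.34 with the blank against the keeper, about 0.41 with it against the stop.
- stop_buffer (a joint): How far the yellow stop plate is pressed back into its rubber buffers (m): 0 untouched. Preloaded: it stands firm up to about 5 N, then gives 1 mm per 5 N, 5 mm at most. More than 2 mm (about 15 N) counts as rammed.
Things that resemble listed ones, but are neither listed nor needed, are in the scene too. Leave any blue look-alike of the stock_2 alone.

How it is judged (in metres and radians):
At the end, for the whole second after the job is handed in: The blank stands in the free pocket (within 21 mm of its middle), upright within 7 degrees, along it within 4.5 degrees, down on the floor strip within 2 mm, at rest, the switch lever held above 0.28 rad; the three stock blanks still upright and within 15 mm of where they stood (value of joint switch_lever above 0.28 rad and (horizontal distance between blank and pocket_1 below 0.021 m or horizontal distance between blank and pocket_2 below 0.021 m or horizontal distance between blank and pocket_3 below 0.021 m or horizontal distance between blank and pocket_4 below 0.021 m) and z of blank in the frame of rack between 0.012 and 0.0172 m and angle between each of blank, stock_1, stock_2, stock_3's own z axis and vertical below 0.12 rad and angle between the x axis of blank and the x axis of rack, either way round below 0.08 rad and linear speed of blank below 0.01 m/s); the robot touches nothing.
It fails at once if a blank already in the rack was shifted by more than 15 mm (distance of any of stock_1, stock_2, stock_3 from where it was at the start of the episode above 0.015 m).
It fails at once if the stop plate was rammed more than 2 mm into its buffers (value of joint stop_buffer above 0.002 m).
It also fails if it takes over 42 s, if anything falls off the work surface, if the arm or the gripper's body presses on something with over 40 N, if the wrist force passes 120 N, or if a joint passes its speed limit or range.

## Working session

There is one attempt and no reset: what is moved stays moved. The work goes in short steps, Python scripts to look and compute and a shell command to move; the robot and the scene stay as the last step left them, time stands still between calls to the robot, and variables do not carry over. Pictures are saved under pics/ and viewed, about 8 in all and at most 12, crops included, and the job is handed in when it is done.

```bash
mkdir -p pics; cat > h.py <<'E'
from station import *
import numpy as np, cv2
from scipy.spatial.transform import Rotation as R
def ray(p,uv):
    d=np.array([(uv[0]-p["cx"])/p["fx"],-(uv[1]-p["cy"])/p["fy"],-1.0])
    d=np.array(p["rotation"]).reshape(3,3)@d
    return np.array(p["eye"]),d/np.linalg.norm(d)
def onz(p,uv,z):
    e,d=ray(p,uv); return e+d*(z-e[2])/d[2]
def proj(p,X):
    c=np.array(p["rotation"]).reshape(3,3).T@(np.array(X,float)-np.array(p["eye"]))
    return np.array([p["cx"]+p["fx"]*c[0]/-c[2],p["cy"]-p["fy"]*c[1]/-c[2]])
def save(p,n,box=None,s=1):
    im=p["pixels"][:,:,::-1]
    if box: im=im[box[1]:box[3],box[0]:box[2]]
    cv2.imwrite("pics/"+n,cv2.resize(im,None,fx=s,fy=s,interpolation=cv2.INTER_CUBIC))
E
python3 - <<'E'
from h import *
P={n:camera(n) for n in("scene","side","wrist")}
for n,p in P.items():
    print(n,p["fx"],p["cx"],p["cy"],np.round(p["eye"],1),np.round(np.array(p["rotation"]).ravel(),3),[k for k in p])
    for t in("blank","stand","rack","pocket_1","stock_1","switch_lever"):
        print(t,[(np.round(d["centre"]).tolist(),round(d["conf"],2)) for d in landmark_of(t,p)][:6],[(np.round(d["extent"]).tolist(),round(d["conf"],2)) for d in look_for(t,p)][:6])
im=np.vstack([P["scene"]["pixels"],P["side"]["pixels"]])[:,:,::-1]
cv2.imwrite("pics/a.png",cv2.resize(P["scene"]["pixels"][:,:,::-1],(800,500)));save(P["side"],"b.png",None,1.25)
print(sense())
E
```

```text
scene 384.4147400707259 321.6097426759419 199.0943564415389 [ 113.  -472.2  748.9] [ 0.877  0.336 -0.127 -0.319] ['pixels', 'fx', 'fy', 'cx', 'cy', 'eye', 'rotation', 'shot']
blank [([377.0, 281.0], 0.74)] [([347.0, 235.0, 399.0, 297.0], 0.94)]
stand [([366.0, 282.0], 0.79)] [([324.0, 245.0, 410.0, 322.0], 0.96)]
rack [] [([244.0, 154.0, 364.0, 243.0], 0.86)]
pocket_1 [([300.0, 202.0], 0.97), ([282.0, 181.0], 0.9), ([312.0, 214.0], 0.81), ([292.0, 193.0], 0.72)] [([245.0, 156.0, 362.0, 240.0], 0.78)]
stock_1 [([312.0, 212.0], 0.86), ([291.0, 192.0], 0.86), ([283.0, 180.0], 0.75), ([237.0, 169.0], 0.62)] [([214.0, 138.0, 262.0, 179.0], 0.94), ([269.0, 160.0, 311.0, 202.0], 0.81), ([263.0, 150.0, 299.0, 193.0], 0.72), ([291.0, 180.0, 331.0, 226.0], 0.59)]Traceback (most recent call last):
  File "<stdin>", line 6, in <module>
ValueError: it knows: blank, pocket, rack, stand, stock
```

```bash
sed -i 's/np.array(p\["rotation"\]).reshape(3,3)/M(p)/' h.py; cat >> h.py <<'E'
def M(p):
    q=p["rotation"]; return R.from_quat([q[1],q[2],q[3],q[0]]).as_matrix()
E
python3 - <<'E'
from h import *
P={n:camera(n) for n in("scene","side","wrist")}
for n,p in P.items():
    print(n,p["fx"],p["cx"],p["cy"],np.round(p["eye"],1),np.round(p["rotation"],3))
    for t in("blank","stand","rack","pocket_1","stock_1"):
        z={"pocket_1":12,"stock_1":15,"blank":24}.get(t,0)
        print(t,[(np.round(d["centre"]).tolist(),round(d["conf"],2),np.round(onz(p,d["centre"],z)).tolist()) for d in landmark_of(t,p)][:6])
save(P["scene"],"a.png",None,1.25);save(P["side"],"b.png",None,1.25)
print(sense())
E
```

```text
scene 384.4147400707259 321.6097426759419 199.0943564415389 [ 113.  -472.2  748.9] [ 0.877  0.336 -0.127 -0.319]
blank [([381.0, 282.0], 0.62, [485.0, -238.0, 24.0])]
stand [([368.0, 284.0], 0.78, [472.0, -216.0, 0.0])]
rack [([297.0, 197.0], 0.77, [512.0, 88.0, 0.0]), ([293.0, 193.0], 0.33, [511.0, 105.0, 0.0])]
pocket_1 [([301.0, 203.0], 0.98, [499.0, 54.0, 12.0]), ([292.0, 193.0], 0.78, [501.0, 98.0, 12.0]), ([280.0, 183.0], 0.76, [500.0, 148.0, 12.0]), ([314.0, 212.0], 0.63, [506.0, 9.0, 12.0])]
stock_1 [([314.0, 213.0], 0.91, [500.0, 5.0, 15.0]), ([284.0, 183.0], 0.88, [506.0, 137.0, 15.0]), ([242.0, 170.0], 0.85, [447.0, 253.0, 15.0]), ([292.0, 192.0], 0.83, [502.0, 99.0, 15.0])]
side 475.88786157114953 317.99813374275783 194.99019057273307 [401.2 737.1 716.1] [-0.07  -0.026  0.406  0.911]
blank [([341.0, 135.0], 0.63, [485.0, -257.0, 24.0])]
stand [([343.0, 152.0], 0.68, [473.0, -216.0, 0.0])]
rack [([317.0, 237.0], 0.68, [494.0, 79.0, 0.0])]
pocket_1 [([322.0, 208.0], 0.85, [496.0, 3.0, 12.0]), ([310.0, 257.0], 0.76, [498.0, 143.0, 12.0]), ([314.0, 237.0], 0.27, [498.0, 90.0,
[... 901 characters left out ...]
: 1.55, 'joint_positions': array([-0.04300054,  0.46747448, -0.01160513,  1.60272573,  0.00601557,
        1.07140655, -0.05628276]), 'joint_vel': array([ 0.00224211,  0.00049413, -0.00040004, -0.00066801,  0.00162988,
        0.00076806, -0.00108363]), 'tau': array([-9.16422287e-04, -5.20403802e+01, -1.28051068e-02, -2.44050443e+01,
       -5.65742562e-02,  1.14364320e-02,  4.00146450e-05]), 'position': array([ 6.49992916e+02, -4.52190812e-02,  2.14598271e+02]), 'orientation': array([-0.50000802, -0.50000363, -0.49997128,  0.50001707]), 'ft_force': array([-0.02105309, -0.40295748, -0.23273237]), 'wrist_torque': array([-0.02313815,  0.0213641 ,  0.04728643]), 'grip_width': 91.76702998060549}
```

View pics/a.png

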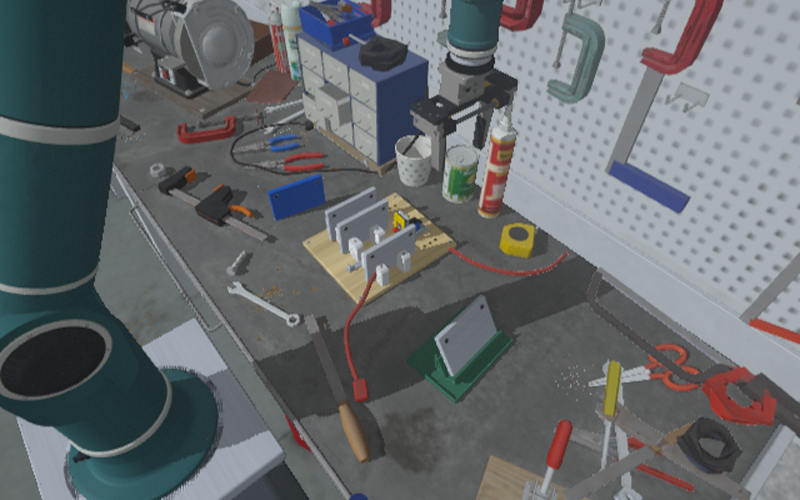

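View pics/b.png

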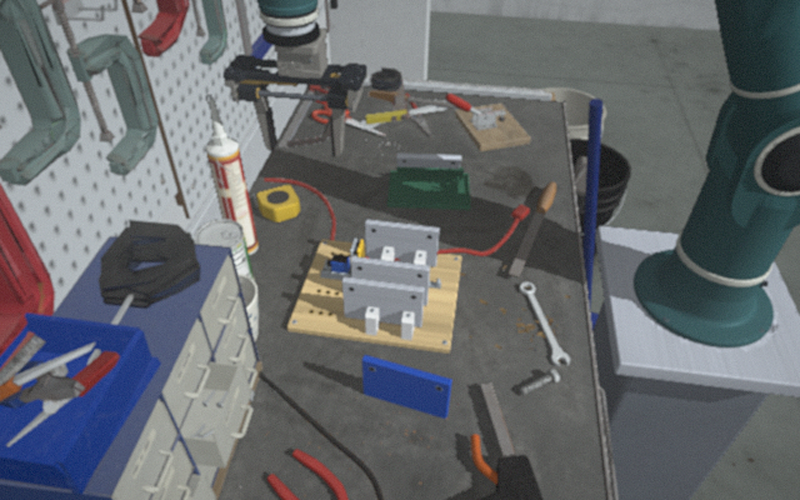

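```bash
python3 -m handwheel '[[[0,-0.0334,0.042,0,0],[0,-0.0334,0.042,0,0],[0,-0.0334,0.042,0,0],[0,-0.0334,0.042,0,0],[0,-0.0334,0.042,0,0],[0,0,0,0.1745,0],[0,0,0,0.1745,0],[0,0,0,0.1745,0],[0,0,0,0.1745,0],[0,0,0,0.1745,0],[0,0,0,0.1745,0],[0,0,0,0.1745,0],[0,0,0,0.1745,0],[0,0,0,0.1748,0],[0,0,0,0,0]]]' 30
python3 - <<'E'
from h import *
s=sense();print(s["joint_positions"],s["ft_force"])
p=camera("wrist");print(np.round(p["eye"]),np.round(p["rotation"],3))
for t,z in(("blank",24),("stand",0)):
  for d in landmark_of(t,p)[:2]: print(t,d["conf"],np.round(d["centre"]),np.round(onz(p,d["centre"],z),1))
d=cut_out("blank",p)[0];b=d["extent"];print(b,d["conf"]);m=d["mask"].astype(np.uint8)
c=max(cv2.findContours(m,0,2)[0],key=cv2.contourArea);q=cv2.approxPolyDP(c,4,True)[:,0];print(q.tolist())
x0,y0=int(b[0])-60,int(b[1])-60
print("crop",x0,y0);save(p,"c.png",(max(x0,0),max(y0,0),int(b[2])+60,int(b[3])+60),3)
E
```

```text
time: 3.42
position: [483.1, -210.0, 214.7]
orientation: [0.001, 0.707, 0.001, -0.707]
ft_force: [-0.6, 0.7, 0.1]
grip_width: 92.2
[ 0.0852346   0.25888956  0.30860473  1.92112823 -0.09391847  0.97507473
 -1.13185737] [-0.63582283  0.65245347  0.13125192]
[ 550. -210.  384.] [ 0.702 -0.085  0.085 -0.702]
blank 0.88 [342. 188.] [ 476.  -236.2   24. ]
[297.1, 137.6, 349.1, 256.4] 0.59
[[336, 136], [297, 143], [311, 255], [318, 255], [347, 228]]
crop 237 77
```

View pics/c.png

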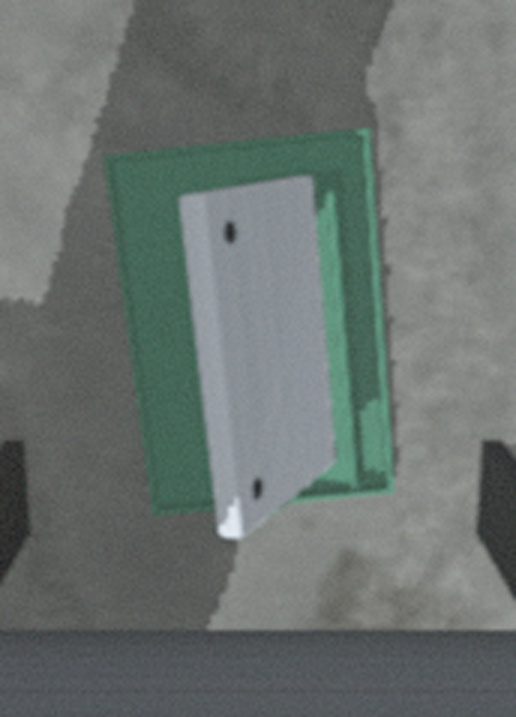

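```bash
python3 - <<'E'
from h import *
from scipy.optimize import least_squares
p=camera("wrist")
c=np.array([[180,197],[218,537],[207,193],[243,537],[312,177],[334,465]])/3+[237,77]
S,C=.5,3**.5/2
loc=[(60,5,80),(-60,5,80),(60,-5,80),(-60,-5,80),(60,-5,6),(-60,-5,6)]
def pts(v):
    r=R.from_euler("z",v[2]).as_matrix()@R.from_euler("x",-30,degrees=True).as_matrix()
    return [r@np.array(l)+[v[0],v[1],24] for l in loc]
f=lambda v:(np.array([proj(p,X) for X in pts(v)])-c).ravel()
o=least_squares(f,[480,-236,0],x_scale=[1,1,.01]);print(o.x,np.degrees(o.x[2]),o.fun.round(1))
r=R.from_euler("z",o.x[2]).as_matrix();print("grip centre",r@[0,31.4,0]+[o.x[0],o.x[1],0])
E
```

```text
[ 4.80213243e+02 -2.37399052e+02  9.57421476e-02] 5.485620980272207 [ 0.4 -0.7  0.5 -0.3  0.   0.   0.2  0.9 -0.7 -0.4 -0.5  0.6]
grip centre [ 477.21153082 -206.14285674    0.        ]
```

```bash
python3 -m handwheel '[[[0,-0.004,0.006,0,0.35],[0,0,0,-0.096,0.35],[0.04,0,0,0,0.35],[0.04,0,0,0,0.35],[0.04,0,0,0,0.35],[0.027,0,0,0,0.35],[0,0,0,0,0.35]]]' 10
python3 -m handwheel '[[[0,0,0,0,1],[0,0,0,0,1],[0,0,0,0,1],[0,0,0,0,1],[0,0,0,0,1],[0,0,0,0,1]]]' 10
python3 - <<'E'
from h import *
p=camera("side");save(p,"d.png",(280,60,400,180),5)
E
```

```text
time: 4.55
position: [475.1, -205.3, 66.0]
orientation: [-0.033, -0.705, -0.035, 0.708]
ft_force: [0.4, 0.4, 0.3]
grip_width: 59.8
time: 5.3
position: [477.4, -205.8, 68.3]
orientation: [0.034, 0.707, 0.034, -0.706]
ft_force: [-0.2, 1.8, 6.2]
grip_width: 22.9
```

View pics/d.png

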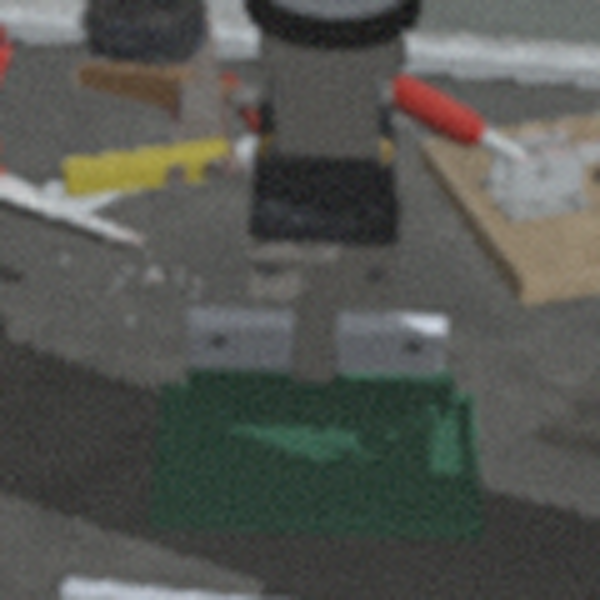

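The side view (shot d) shows the finger centred on the blank's free upper strip. The opening of 22.9 mm means the blank is held while still tilted. Next I'll draw it out along the slope.

```bash
python3 -m handwheel '[[[-0.0035,-0.002,0,0,1],[-0.0035,-0.002,0,0,1],[-0.0035,-0.002,0,0,1],[-0.0035,-0.002,0,0,1]]]' 15
python3 -m handwheel '[[[-0.005,-0.002,0,0,1],[-0.005,-0.002,0,0,1],[-0.005,-0.002,0,0,1],[-0.005,-0.002,0,0,1]]]' 20
python3 -m handwheel '[[[-0.01,0,0,0,1],[-0.01,0,0,0,1],[-0.01,0,0,0,1],[-0.02,0,0,0,1],[-0.03,0,0,0,1],[-0.03,0,0,0,1],[0,0,0,0,1]]]' 50
python3 - <<'E'
from h import *
p=camera("side");save(p,"e.png",(260,20,400,160),4)
E
```

```text
time: 5.85
position: [476.3, -200.4, 81.7]
orientation: [0.035, 0.707, 0.032, -0.706]
ft_force: [1.1, -6.0, -3.0]
grip_width: 21.3
time: 6.35
position: [475.5, -192.9, 101.9]
orientation: [0.035, 0.707, 0.032, -0.706]
ft_force: [0.6, -7.1, -3.2]
grip_width: 19.0
time: 7.22
position: [476.8, -190.1, 213.4]
orientation: [0.034, 0.708, 0.034, -0.705]
ft_force: [-1.0, -0.5, -4.0]
grip_width: 9.8
```

View pics/e.png

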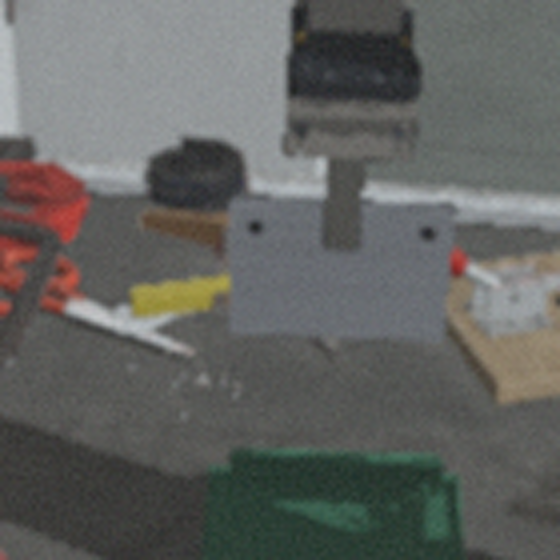

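The side view (shot e) shows the blank hanging upright and square in the fingers, with corners near (229,196), (456,205), (446,340) and (231,333) in the crop. Next is the rack, seen from both fixed cameras.

```bash
python3 - <<'E'
from h import *
from scipy.optimize import least_squares
a=camera("scene");b=camera("side")
s=sense();t=np.array(s["position"]);q=s["orientation"];T=R.from_quat([q[1],q[2],q[3],q[0]]).as_matrix();print(T.round(3))
c=np.array([[229,196],[456,205],[446,340],[231,333]])/4+[260,20]
yaw=np.arctan2(-T[0,2]*0-T[1,2],-T[0,2])  # -tool z = blank x
print("yaw",yaw,t)
def pts(v):
    r=R.from_euler("z",v[3]).as_matrix()@R.from_euler("y",v[2]).as_matrix()
    return [t+r@(np.array([x,5,z])+[v[0],0,v[1]]) for x,z in((60,0),(-60,0),(-60,-80),(60,-80))]
o=least_squares(lambda v:(np.array([proj(b,X) for X in pts(v)])-c).ravel(),[0,35,0,yaw],x_scale=[1,1,.01,.01]);print("dx,topz over TCP,pitch,yaw",o.x.round(3),o.fun.round(1))
A=cv2.resize(a["pixels"][145:250,235:375],None,fx=4,fy=4,interpolation=2)
B=cv2.resize(b["pixels"][170:285,225:375],None,fx=4,fy=4,interpolation=2)
cv2.imwrite("pics/f.png",A[:,:,::-1]);cv2.imwrite("pics/g.png",B[:,:,::-1])
for n,p in(("scene",a),("side",b)):
  for tt,z in(("pocket_1",12),("stock_1",15)):
    print(n,tt,[(np.round(d["centre"],1).tolist(),round(d["conf"],2),np.round(onz(p,d["centre"],z)).tolist()) for d in landmark_of(tt,p)][:6])
E
```

```text
[[-0.002  0.096 -0.995]
 [ 0.001 -0.995 -0.096]
 [-1.    -0.001  0.002]]
yaw 0.09636863714681501 [ 474.50476733 -189.46657925  210.26635243]
dx,topz over TCP,pitch,yaw [1.0220e+00 2.8403e+01 2.3000e-02 5.5000e-02] [-0.   0.6  0.   0.3  0.1 -0.3 -0.1 -0.7]
scene pocket_1 [([280.7, 181.2], 0.82, [505.0, 152.0, 12.0]), ([293.9, 192.8], 0.74, [506.0, 95.0, 12.0]), ([315.0, 215.8], 0.68, [499.0, -0.0, 12.0]), ([298.6, 206.1], 0.68, [487.0, 51.0, 12.0]), ([284.6, 179.8], 0.41, [516.0, 149.0, 12.0]), ([368.5, 283.7], 0.37, [467.0, -221.0, 12.0])]
scene stock_1 [([241.5, 170.4], 0.95, [445.0, 252.0, 15.0]), ([291.9, 190.6], 0.87, [506.0, 102.0, 15.0]), ([311.8, 210.0], 0.57, [503.0, 17.0, 15.0])]
side pocket_1 [([311.3, 256.9], 0.55, [496.0, 143.0, 12.0]), ([316.5, 236.5], 0.26, [494.0, 88.0, 12.0])]
side stock_1 [([324.9, 323.6], 0.96, [450.0, 287.0, 15.0]), ([310.5, 239.2], 0.84, [505.0, 100.0, 15.0]), ([319.1, 208.2], 0.65, [501.0, 9.0, 15.0])]
```

View pics/f.png

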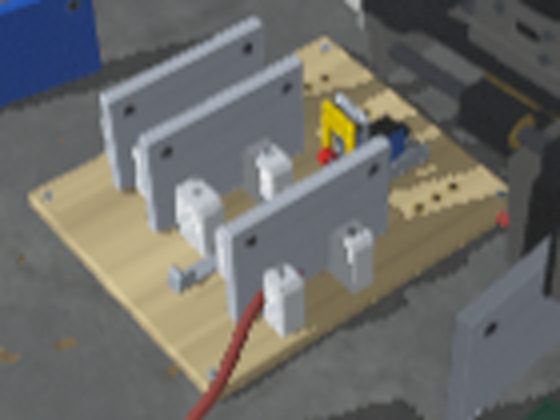

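View pics/g.png

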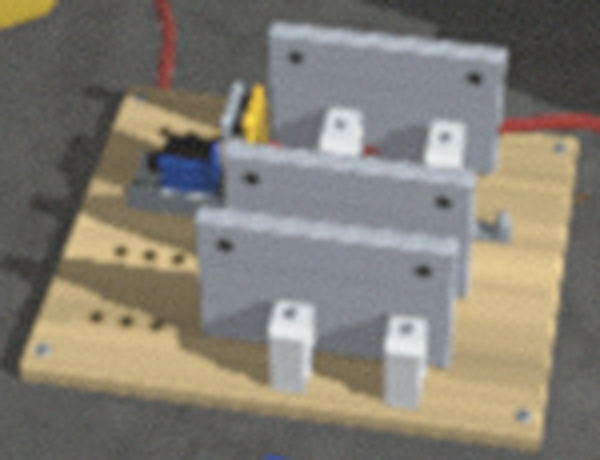

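```bash
python3 - <<'E'
from h import *
from scipy.optimize import least_squares
a=camera("scene");b=camera("side")
fa=lambda u,v:np.array([u,v])/4+[235,145]; fb=lambda u,v:np.array([u,v])/4+[225,170]
# obs: cam, pix, local ( x uses bed offset if flag)
ob=[(a,fa(32,197),(-125,103,12),1),(a,fa(325,40),(125,103,12),1),(a,fa(507,193),(125,-103,12),1),(a,fa(212,390),(-125,-103,12),1),
(b,fb(125,90),(125,-103,12),1),(b,fb(578,138),(-125,-103,12),1),(b,fb(22,368),(125,103,12),1),(b,fb(543,440),(-125,103,12),1)]
ps=[(a,fa(285,272),(-34,0,54),-1),(a,fa(350,232),(20,0,54),-1),(b,fb(291,313),(20,0,54),1),(b,fb(406,327),(-34,0,54),1)]
def W(v,l): return R.from_euler("z",v[2]).as_matrix()@np.array(l,float)+[v[0],v[1],0]
def f(v):
    r=[proj(c,W(v,(l[0]+v[3],l[1],l[2])))-q for c,q,l,_ in ob]
    r+=[proj(c,W(v,(l[0],s*v[4],l[2])))-q for c,q,l,s in ps]
    return np.array(r).ravel()
o=least_squares(f,[498,78,0,20,90],x_scale=[1,1,.01,1,1],loss="soft_l1");print(o.x.round(3),f(o.x).round(1).reshape(-1,2).tolist())
v=o.x
inv=lambda X:R.from_euler("z",-v[2]).apply(np.array(X)-[v[0],v[1],0])
for i in range(4): print("pocket",i+1,W(v,(0,-67.5+45*i,12)).round(1))
# local x at plane local y = -22.5 isn't fixed by one view: intersect rays with vertical plane / heights
def at(p,uv,z): return inv(onz(p,uv,z)).round(1)
print("stop top scene L,R",at(a,fa(321,100),82),at(a,fa(353,118),82),"side top",at(b,fb(265,87),82),at(b,fb(246,95),82))
print("keeper scene",at(a,fa(213,263),24),"side",at(b,fb(478,225),24),at(b,fb(510,215),24))
E
```

```text
[ 4.98542e+02  7.76520e+01 -4.00000e-03  2.32900e+01  8.43160e+01] [[-2.4, -0.4], [-1.5, -1.5], [2.8, 0.5], [-0.2, 1.2], [0.3, -1.1], [-0.5, -0.5], [-0.6, 0.2], [0.0, -0.9], [-1.1, 0.3], [0.2, -0.6], [-0.3, 0.2], [-0.0, 0.3]]
pocket 1 [498.3  10.2  12. ]
pocket 2 [498.5  55.2  12. ]
pocket 3 [498.6 100.2  12. ]
pocket 4 [498.8 145.2  12. ]
stop top scene L,R [59.2 -8.2 82. ] [ 64.3 -33.3  82. ] side top [ 55.  -37.5  82. ] [ 63.2 -30.1  82. ]
keeper scene [-46.1 -31.2  24. ] side [-57.5 -15.8  24. ] [-72.8 -25.5  24. ]
```

```bash
python3 -m handwheel '[[[0,0,0,0.1,1],[0,-0.04,0.0028,0,1],[0,-0.05,0.0028,0,1],[0,-0.05,0.0028,0,1],[0,-0.05,0.0028,0,1],[0,-0.035,0.0028,0,1],[0.02,-0.02,0,0,1],[0.014,0,0,0,1],[0.01,0,0,0,1],[0,0,0,0,1],[0,0,0,0,1]]]' 50
python3 - <<'E'
from h import *
s=sense();print(s["position"],s["orientation"],s["ft_force"],s["wrist_torque"])
b=camera("side");w=camera("wrist");save(b,"h.png",(230,110,380,225),5);save(w,"i.png",None,1.25)
E
```

```text
time: 9.05
position: [462.9, 54.2, 167.9]
orientation: [-0.002, 0.707, -0.002, -0.707]
ft_force: [-0.4, 0.4, -2.7]
grip_width: 10.0
[462.89410315  54.19909029 167.93636389] [-0.00196561  0.70735124 -0.00199705 -0.70685669] [-0.42979928  0.44069142 -2.69320703] [-0.00076561  0.05550312  0.00262547]
```

View pics/h.png

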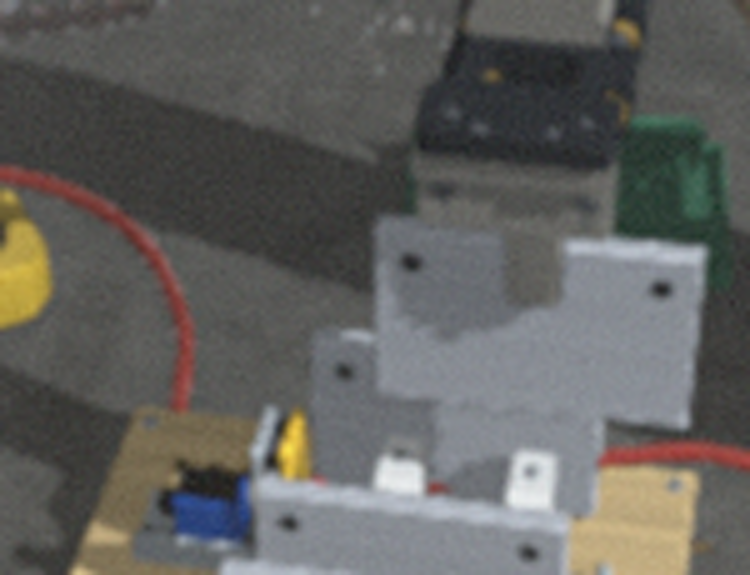

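View pics/i.png

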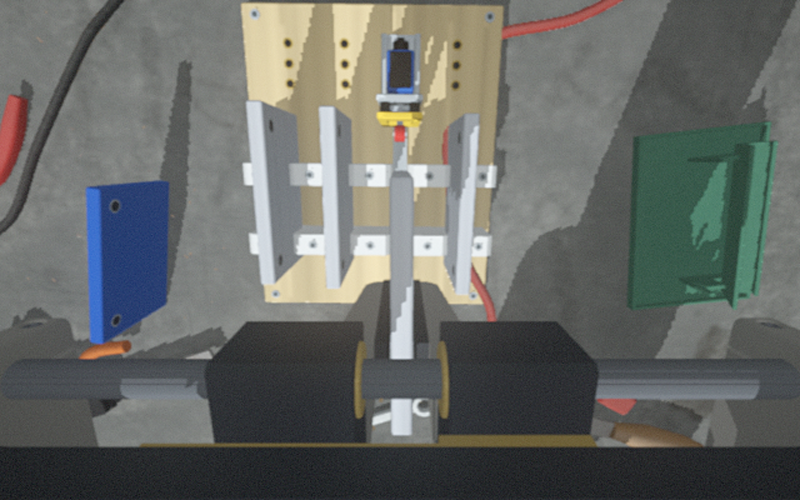

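```bash
cat > k.py <<'E'
from h import *
from scipy.optimize import least_squares
b=camera("side");w=camera("wrist")
s=sense();t=np.array(s["position"])
c=np.array([[377,215],[708,246],[690,430],[378,396]])/5+[230,110]
def pts(v,y):
    r=R.from_euler("zy",[y,v[2]]).as_matrix()
    return [t+r@(np.array([x,5,z])+[v[0],0,v[1]])+[0,0,0] for x,z in((60,0),(-60,0),(-60,-80),(60,-80))]
o=least_squares(lambda v:(np.array([proj(b,X) for X in pts(v,v[3])])-c).ravel(),[0,30,0,0],x_scale=[1,1,.01,.01]);print("free yaw",o.x.round(3),o.fun.round(1))
o=least_squares(lambda v:(np.array([proj(b,X) for X in pts(v,0)])-c).ravel(),[0,30,0],x_scale=[1,1,.01]);print("yaw0 dx,top,pitch",o.x.round(3),o.fun.round(1))
k=1/1.25
ob=[((310,175),(20,45,54)),((370,176),(20,0,54)),((428,177),(20,-45,54)),((313,244),(-34,45,54)),((370,245),(-34,0,54)),((428,245),(-34,-45,54)),((243,5),(125+23.3,103,12)),((503,3),(125+23.3,-103,12)),((265,302),(-125+23.3,103,12))]
W=lambda v,l:R.from_euler("z",v[2]).as_matrix()@np.array(l,float)+[v[0],v[1],0]
f=lambda v:np.array([proj(w,W(v,l))-np.array(q)*k for q,l in ob]).ravel()
o=least_squares(f,[498,78,0],x_scale=[1,1,.01]);v=o.x;print("rack",v.round(4),o.fun.round(1).tolist(),"pocket2",W(v,(0,-22.5,12)).round(1))
inv=lambda X:R.from_euler("z",-v[2]).apply(np.array(X)-[v[0],v[1],0]).round(1)
print("stop front top(125)",inv(onz(w,(400*k,125*k),82)),inv(onz(w,(378*k,112*k),82)),inv(onz(w,(422*k,112*k),82)))
print("roller",inv(onz(w,(400*k,133*k),49)))
print("blank far end top", (onz(w,(401*k,175*k),t[2]+30)).round(1), "near end", onz(w,(401*k,435*k),t[2]+30).round(1),t)
E
python3 k.py
```

```text
free yaw [-2.0090e+00  2.6732e+01  8.0000e-03 -6.0000e-03] [-0.3  1.3 -0.1  1.6  0.2 -1.7  0.2 -1.5]
yaw0 dx,top,pitch [-2.0340e+00  2.6722e+01  5.0000e-03] [-0.2  1.4  0.   1.6  0.2 -1.8  0.1 -1.5]
rack [ 4.982227e+02  7.778850e+01 -1.380000e-02] [-0.2, -0.5, -0.2, -0.9, 1.3, -1.3, 0.2, 0.4, 0.4, -0.1, -0.2, 0.3, -2.6, -1.2, 1.0, 2.3, 0.2, 1.7] pocket2 [497.9  55.3  12. ]
stop front top(125) [ 53.5 -22.6  82. ] [61.4 -8.2 82. ] [ 61.7 -36.9  82. ]
roller [ 50.6 -22.5  49. ]
blank far end top [524.1  54.  198. ] near end [411.2  54.6 198. ] [462.80375916  54.76969776 168.04133172]
```

The wrist view (shot i) shows the free pocket between the tooth screws at columns 370 and 428, centred near 399. The blank is at 401, and the stop and roller are straight ahead at about (400,125). I'll descend and check forces.

```bash
python3 -m handwheel '[[[0.02,-0.001,0.002,0.006,1],[0.02,0,0,0,1],[0.015,0,0,0,1],[0,0,0,0,1]]]' 50
python3 -m handwheel '[[[0.004,0,0,0,1],[0.004,0,0,0,1],[0.003,0,0,0,1],[0.003,0,0,0,1],[0,0,0,0,1]]]'
```

```text
time: 9.75
position: [459.8, 55.8, 111.8]
orientation: [0.003, -0.706, 0.004, 0.708]
ft_force: [0.8, 0.4, -2.4]
grip_width: 9.7
time: 10.38
position: [460.3, 56.0, 98.4]
orientation: [0.003, -0.707, 0.004, 0.707]
ft_force: [0.5, -0.8, -2.6]
grip_width: 9.9
```

```bash
python3 -m handwheel '[[[0.003,0,0,0,1],[0.003,0,0,0,1],[0.002,0,0,0,1],[0,0,0,0,1]]]'
python3 -m handwheel '[[[0.003,0,0,0,1],[0.003,0,0,0,1],[0.003,0,0,0,1],[0,0,0,0,1]]]'
```

```text
time: 10.88
position: [460.3, 55.9, 90.4]
orientation: [0.004, -0.707, 0.004, 0.707]
ft_force: [0.3, 0.6, -2.9]
grip_width: 9.5
time: 11.38
position: [461.3, 56.2, 82.3]
orientation: [-0.004, 0.707, -0.003, -0.707]
ft_force: [-0.8, -0.5, 5.5]
grip_width: 9.4
```

```bash
python3 - <<'E'
from h import *
s=sense();print(s["position"],s["ft_force"],s["wrist_torque"])
b=camera("side");w=camera("wrist")
A=cv2.resize(b["pixels"][150:250,250:370],None,fx=5,fy=5,interpolation=2)
B=cv2.resize(w["pixels"][0:300,180:420],(480,600))
cv2.imwrite("pics/j.png",w["pixels"][0:250,170:430][:,:,::-1].repeat(2,0).repeat(2,1));cv2.imwrite("pics/k.png",A[:,:,::-1])
E
```

```text
[461.25729872  56.19055146  82.32114945] [-0.83006832 -0.46290262  5.50467853] [0.10286952 0.5652344  0.01727473]
```

View pics/j.png

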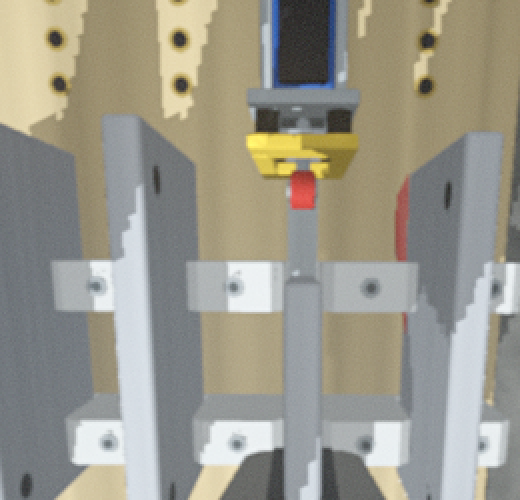

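The wrist view (shot j) shows the blank centred in both slots. The 8 N rise with a moment of 0.57 N·m points to its front end resting on the keeper, so it hangs about 4 mm lower than I estimated. I'll raise it and check the pitch numerically.

```bash
python3 -m handwheel '[[[-0.0045,0,0,0,1],[0,0,0,0,1],[0,0,0,0,1]]]'
python3 - <<'E'
from h import *
s=sense();t=s["position"];print(t,s["ft_force"],s["wrist_torque"])
b=camera("side")
A=cv2.resize(b["pixels"][150:250,250:370],None,fx=6,fy=6,interpolation=2);cv2.imwrite("pics/k.png",A[:,:,::-1])
for z in(24,26,28):
  print(z,[ (np.round((proj(b,[t[0]+x,t[1]+5,t[2]+z])-[250,150])*6)).tolist() for x in(60,-60)])
for tt in("blank","stock_1"):
  for d in look_for(tt,b)[:5]: print(tt,d["conf"],np.round((np.array(d["extent"]).reshape(2,2)-[250,150])*6).tolist())
E
```

```text
time: 11.85
position: [460.3, 55.9, 85.9]
orientation: [0.004, -0.707, 0.004, 0.707]
ft_force: [0.2, -0.5, -3.0]
grip_width: 9.4
[460.28822343  55.91698295  85.93723672] [ 0.20568816 -0.52743862 -3.03211406] [0.081173   0.13437624 0.02043019]
24 [[334.0, 239.0], [708.0, 280.0]]
26 [[334.0, 235.0], [709.0, 275.0]]
28 [[334.0, 230.0], [709.0, 270.0]]
blank 0.98 [[347.0, 191.0], [712.0, 451.0]]
blank 0.32 [[353.0, -91.0], [740.0, 131.0]]
stock_1 0.9 [[157.0, 440.0], [542.0, 674.0]]
stock_1 0.76 [[166.0, 320.0], [574.0, 566.0]]
stock_1 0.72 [[228.0, 164.0], [377.0, 360.0]]
stock_1 0.6 [[241.0, 817.0], [681.0, 1107.0]]
```

View pics/k.png

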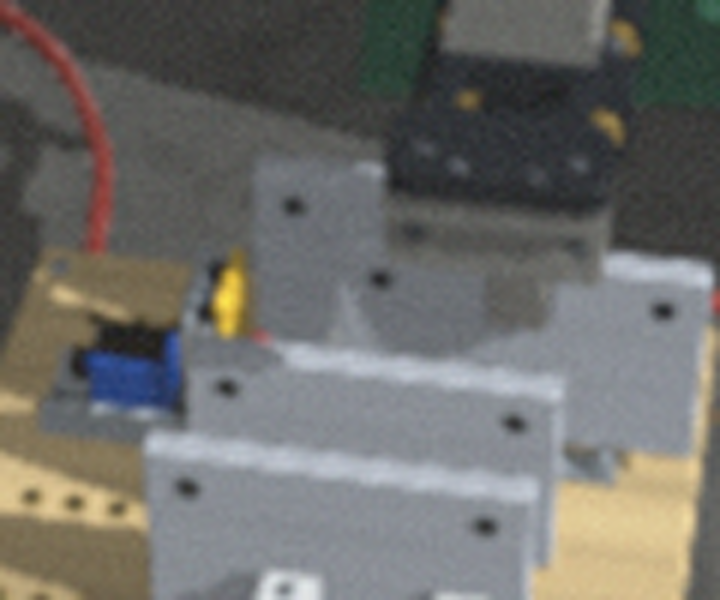

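```bash
python3 -m handwheel '[[[0,0,-0.006,0,1],[0,0,-0.006,0,1],[0,0,-0.006,0,1],[0,0,-0.004,0,1],[0,0,0,0,1]]]'
python3 -m handwheel '[[[0,0,-0.003,0,1],[0,0,-0.002,0,1],[0,0,0,0,1]]]'
python3 -m handwheel '[[[0,0,-0.002,0,1],[0,0,-0.001,0,1],[0,0,0,0,1]]]'
```

```text
time: 12.62
position: [482.5, 55.7, 85.9]
orientation: [0.004, -0.707, 0.004, 0.707]
ft_force: [0.3, -0.3, -3.5]
grip_width: 9.6
time: 13.0
position: [487.4, 55.7, 86.0]
orientation: [0.004, -0.707, 0.004, 0.707]
ft_force: [-2.4, 0.9, -2.7]
grip_width: 9.4
time: 13.38
position: [490.6, 55.6, 86.1]
orientation: [-0.004, 0.707, -0.004, -0.707]
ft_force: [-0.6, 0.0, -2.6]
grip_width: 9.5
```

```bash
for i in 1; do :; done; python3 -m handwheel '[[[0,0,-0.002,0,1],[0,0,-0.001,0,1],[0,0,0,0,1]]]'
python3 -m handwheel '[[[0,0,-0.001,0,1],[0,0,-0.001,0,1],[0,0,0,0,1]]]'
```

```text
time: 13.75
position: [493.6, 55.6, 86.1]
orientation: [-0.004, 0.707, -0.004, -0.707]
ft_force: [-1.8, -0.4, -3.0]
grip_width: 9.6
time: 14.12
position: [495.6, 55.6, 86.1]
orientation: [-0.004, 0.707, -0.004, -0.707]
ft_force: [-0.7, -0.2, -4.0]
grip_width: 9.8
```

```bash
python3 -m handwheel '[[[0,0,-0.001,0,1],[0,0,0,0,1]]]'
```

```text
time: 14.38
position: [495.8, 55.6, 85.9]
orientation: [0.004, -0.707, 0.004, 0.708]
ft_force: [-3.5, -1.5, -2.5]
grip_width: 9.5
```

```bash
python3 -m handwheel '[[[0,0,-0.001,0,1],[0,0,0,0,1]]]'
```

```text
time: 14.62
position: [495.9, 55.6, 85.8]
orientation: [0.003, -0.706, 0.004, 0.708]
ft_force: [-6.1, -0.3, 0.3]
grip_width: 9.3
```

```bash
python3 -m handwheel '[[[0,0,0.0027,0,1],[0,0,0,0,1],[0.002,0,0,0,1],[0.002,0,0,0,1],[0,0,0,0,1]]]'
python3 -m handwheel '[[[0.002,0,0,0,1],[0.001,0,0,0,1],[0,0,0,0,1]]]'
```

```text
time: 15.25
position: [494.7, 55.6, 81.8]
orientation: [0.004, -0.707, 0.004, 0.707]
ft_force: [-2.0, 0.7, -3.6]
grip_width: 9.5
time: 15.62
position: [494.7, 55.6, 79.0]
orientation: [0.004, -0.707, 0.004, 0.707]
ft_force: [-1.8, -0.6, -2.8]
grip_width: 9.5
```

```bash
python3 -m handwheel '[[[0.002,0,0,0,1],[0.001,0,0,0,1],[0,0,0,0,1]]]'
python3 -m handwheel '[[[0.001,0,0,0,1],[0.001,0,0,0,1],[0,0,0,0,1]]]'
```

```text
time: 16.0
position: [494.7, 55.6, 76.0]
orientation: [0.004, -0.707, 0.004, 0.707]
ft_force: [-1.6, -1.0, -3.5]
grip_width: 9.7
time: 16.38
position: [494.7, 55.6, 74.0]
orientation: [0.004, -0.707, 0.004, 0.707]
ft_force: [-1.0, 0.9, -3.3]
grip_width: 9.5
```

```bash
python3 -m handwheel '[[[0.001,0,0,0,1],[0,0,0,0,1]]]'
```

```text
time: 16.62
position: [494.6, 55.6, 73.7]
orientation: [0.004, -0.707, 0.004, 0.707]
ft_force: [-4.3, -1.6, 4.2]
grip_width: 9.4
```

```bash
python3 -m handwheel '[[[0.001,0,0,0,1],[0,0,0,0,1]]]'
```

```text
time: 16.88
position: [494.5, 55.7, 73.5]
orientation: [0.004, -0.707, 0.003, 0.707]
ft_force: [-8.4, -1.8, 15.5]
grip_width: 9.9
```

Floor contact came at the expected height. Next I'll open a little between the neighbouring blanks and retract.

```bash
python3 -m handwheel '[[[-0.001,0,0,0,1],[0,0,0,0,1]]]' 5
python3 -m handwheel '[[[0,0,0,0,0.85],[0,0,0,0,0.78],[0,0,0,0,0.74],[0,0,0,0,0.74],[0,0,0,0,0.74]]]'
python3 - <<'E'
from h import *
s=sense();print(s["position"],s["ft_force"],s["wrist_torque"],s["grip_width"])
w=camera("wrist");save(w,"l0.png",(170,0,430,250),2.4)
E
```

```text
time: 17.12
position: [495.0, 55.7, 73.5]
orientation: [-0.004, 0.707, -0.003, -0.707]
ft_force: [-3.3, 0.5, 4.4]
grip_width: 10.2
time: 17.75
position: [494.8, 55.6, 73.0]
orientation: [-0.004, 0.707, -0.004, -0.707]
ft_force: [-1.0, 0.3, -0.3]
grip_width: 23.4
[494.80868466  55.59259987  73.04064085] [-0.96878744  0.34478605 -0.29875608] [0.05105592 0.13685095 0.01623477] 23.436479547928474
```

```bash
python3 -m handwheel '[[[-0.008,0,0,0,0.74],[-0.012,0,0,0,0.74],[-0.02,0,0,0,0.74],[-0.04,0,0,0,0.74],[-0.04,0,0,0,0.74],[0,0,0,0,0.74],[0,0,0,0,0.74]]]'
python3 - <<'E'
from h import *
s=sense();print(s["position"],s["ft_force"])
a=camera("scene");b=camera("side");w=camera("wrist")
f=lambda p,x,y,W,H,s:cv2.resize(p["pixels"][y:y+H,x:x+W],(int(W*s),int(H*s)),interpolation=2)
A=f(a,245,150,110,86,3.6);B=f(b,240,165,130,100,3);C=f(w,190,0,260,400,1.45)
im=np.zeros((600,790,3),np.uint8);im[:A.shape[0],:A.shape[1]]=A;im[310:310+min(290,B.shape[0]),:B.shape[1]]=B[:290];im[:C.shape[0],400:400+C.shape[1]]=C[:600]
cv2.imwrite("pics/m.png",im[:,:,::-1])
for n,p in(("scene",a),("side",b),("wrist",w)):
  for t in("blank","stock_1"):
    print(n,t,[(round(d["conf"],2),np.round(onz(p,d["centre"],15)).tolist()) for d in landmark_of(t,p)][:5])
E
```

```text
time: 18.68
position: [494.4, 55.6, 193.2]
orientation: [-0.004, 0.707, -0.003, -0.707]
ft_force: [-0.6, 0.7, -0.4]
grip_width: 23.5
[494.42234426  55.60318625 193.23510846] [-0.62743253  0.74731328 -0.44861879]
scene blank [(0.64, [499.0, 62.0, 15.0])]
scene stock_1 [(0.95, [506.0, 93.0, 15.0]), (0.82, [510.0, 147.0, 15.0]), (0.81, [491.0, 13.0, 15.0]), (0.62, [447.0, 255.0, 15.0])]
side blank []
side stock_1 [(0.92, [494.0, 144.0, 15.0]), (0.81, [455.0, 289.0, 15.0]), (0.74, [504.0, 100.0, 15.0])]
wrist blank [(0.61, [498.0, 99.0, 15.0]), (0.59, [493.0, 57.0, 15.0]), (0.29, [498.0, 56.0, 15.0])]
wrist stock_1 [(0.94, [453.0, 270.0, 15.0]), (0.86, [501.0, 146.0, 15.0]), (0.83, [502.0, 100.0, 15.0]), (0.82, [497.0, 13.0, 15.0])]
```

View pics/m.png

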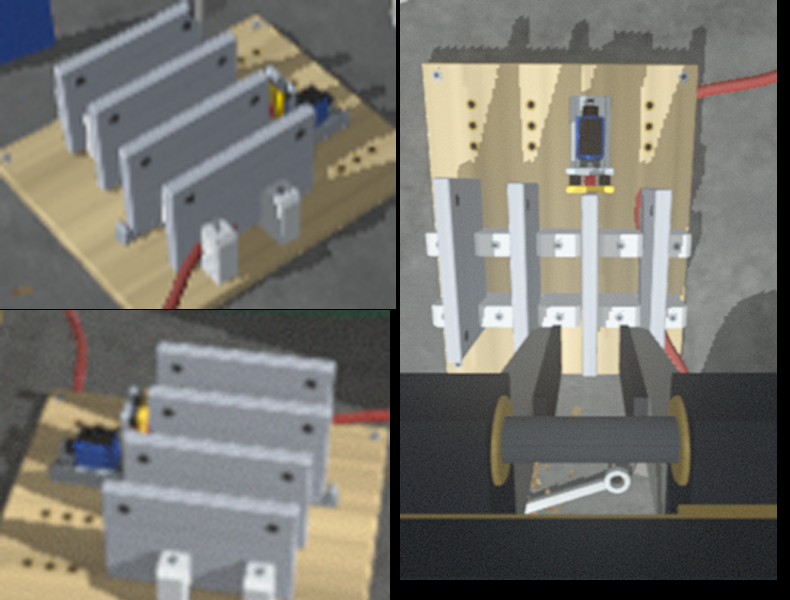

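```bash
python3 -c "
from station import *
print(close_job())"
```

```text
the job is handed in; nothing more can be done
None
```

The blank is standing in the rack's free pocket (pocket_2), and I handed the job in about 19 s into the 42 s allowed. No verdict is reported.

- **Pick-up:** I gripped the blank's free upper strip and drew it out along the stand's slope. The pads turned it upright.
- **Touching the keeper:** Coming down ahead of the roller, the blank touched the front keeper at about 8 N. It hung roughly 4 mm lower than I had estimated. I raised it 4.5 mm and carried on.
- **Finding the stop:** I pushed it back in 1–3 mm steps and felt the stop plate at TCP x of about 496 mm, with a peak of 6 N including the roller. I then backed off about 1 mm and lowered it behind the keeper.
- **Seating:** On reaching the floor I pressed a little more than needed: about 15 N down, with 8 N rearward. I relaxed that before opening the fingers about 23 mm between the neighbouring blanks and lifting clear.

**Last checks:** In all three camera views the blank stands upright in line with the pocket. The roller is pressed back into the stop's window, and the three stock blanks look upright and in place. The gripper is about 120 mm up and touching nothing.

**Not checked directly:** I could not read the lever angle or the buffer travel, so those rest on the forces and the pictures. The final floor height comes from the contact heights, about 16 mm above the bench against a nominal 15. The networks' position estimates scattered by up to about 10 mm, and the side view did not detect the blank.

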